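# Bed a new battery cell in a tablet with a pressure roller

## Task

On this tablet repair bench, first clear every pink packing-foam block into the green waste bin, then lay the new black battery cell flat in the bay in the middle of the open tablet and let go of it. Take the roller with the orange grip and roll the cell down onto its adhesive in one steady pass from the camera end to the charging-port end, its drum centred on the cell and its sprung head kept pressed about half way in, then put the roller back in its rest, guard on the two walls. Leave the bit case, the small block battery and the screwdriver where they are.

Things in the scene. Friction and masses are not known exactly. Their poses are not given: they have to be found in the camera images.
- tablet: Open tablet, 205 (x) x 135 (y) mm, clamped in a black holder 235 x 165 x 8 mm, fixed. Origin: centre of the holder's underside. x runs from charging port (steel block mid of the -x end) to camera (black lens, +x end), z up. Inner floor 10 mm, aluminium rim top and all else at most 18 mm above the bench. Green circuit boards at |x| over 68 mm. Clamp lugs 14 mm high at the long sides.
- bay (a point): Centre of the battery bay on the tablet's inner floor, 10 mm above the bench; axes as the tablet's. Bay 125 (x) x 65 (y) mm between grey ribs 3 mm high at its four corners; two white adhesive strips lie in it (they do not really stick). For |x| below 46 mm the floor beside the bay is bare for 31 mm out to the rim: room for fingers.
- camera_end (a point): Point on the tablet's inner floor 60 mm from the bay's centre towards the camera (+x of the tablet): the camera end of the cell when it is in place. The charging-port end is opposite.
- cell: New battery cell, black flat slab with a silvery label and gold end bands, 120 (x) x 60 (y) x 8 mm, 130 g, lying loose on the mat. Origin: centre of its underside; z up. Either way round is right.
- roller: Hand pressure roller, 310 g, in its rest. Origin: under the drum's centre, level with the drum's underside, spring unloaded; z up, y along the axle, x the way it rolls. Orange grip 26 (x) x 60 (y) mm from z = 62 to 112 mm; aluminium guard plate 66 x 72 mm at z = 56 to 62 mm; below it the sprung head with the drum, 56 mm long. Pinching the grip across its 26 mm keeps the roller upright.
- drum_center (a point): Centre of the roller's grey drum, on its axle; 18 mm above the roller's origin when the spring is unloaded, more as it is pressed in. Drum radius 18 mm.
- roller_head (a joint): How far the sprung head is pressed in towards the guard, m: 0 unloaded, 0.012 at the stop. The spring pushes about 3 N at 0 and 0.6 N more per mm (6.6 N at 6 mm, half way; 10 N at the stop); the head's own weight adds about 1.7 N under the drum.
- roller_drum (a joint): Rotation of the drum on its axle, rad, free and unlimited; it turns when the drum rolls.
- rest: Grey steel rest, fixed: base 85 (x) x 100 (y) x 3 mm with two walls 3 mm thick, 90 mm long in y, 62 mm high, 46 mm apart inside (in x), open above and at both ends. Origin: centre of the underside. The roller hangs in it, x axes parallel (either way round), drum between the walls, guard plate on the wall tops: the roller's origin is then 6 mm above the rest's.
- bin: Green waste bin, fixed, open on top, 150 (x) x 170 (y) x 70 mm outside, walls and floor 4 mm. Origin: centre of the underside, on the bench.
- foam1: Pink packing-foam block, 20 g, 80 (x) x 40 (y) mm, plain, 30 mm high. Origin: centre of its underside. If present, it starts lying in the tablet's bay. May be absent.
- foam2: Pink packing-foam block, 20 g, 80 (x) x 40 (y) mm, 20 mm high in the middle, with a raised ridge at each end, 32 mm high in all. Origin: centre of its underside. If present, it starts on the mat. May be absent.
- foam3: Pink packing-foam block, 20 g, 80 (x) x 40 (y) mm, plain, 30 mm high. Origin: centre of its underside. If present, it starts on the mat. May be absent.
- foam4: Pink packing-foam block, 20 g, 80 (x) x 40 (y) mm, 20 mm high in the middle, with a raised ridge at each end, 32 mm high in all. Origin: centre of its underside. If present, it starts on the mat. May be absent.
- foam5: Pink packing-foam block, 20 g, 80 (x) x 40 (y) mm, plain, 30 mm high. Origin: centre of its underside. If present, it starts on the mat. May be absent.
- bit_case: Black case of screwdriver bits, 75 x 180 x 20 mm; origin under its centre. Leave it alone.
- battery_9v: Small white and grey block battery standing upright, 17 x 26 x 48 mm; origin under its centre. Leave it alone.
- screwdriver: Screwdriver with a red handle, lying on the bench beyond the tablet. Leave it alone.
Mind the look-alikes: they are no part of the job. Leave any purple look-alike of the foam5 alone.

How it is judged (in metres and radians):
On the way, in this order (a step that is already met when the one before it is completed fails the run):
1. every foam block is in the bin, let go (x of foam1 in the frame of bin between -0.075 and 0.075 m and y of foam1 in the frame of bin between -0.085 and 0.085 m and z of foam1 in the frame of bin between 0 and 0.07 m and contact force between the fingers and foam1 below 0.1 N and x of foam2 in the frame of bin between -0.075 and 0.075 m and y of foam2 in the frame of bin between -0.085 and 0.085 m and z of foam2 in the frame of bin between 0 and 0.07 m and contact force between the fingers and foam2 below 0.1 N and x of foam3 in the frame of bin between -0.075 and 0.075 m and y of foam3 in the frame of bin between -0.085 and 0.085 m and z of foam3 in the frame of bin between 0 and 0.07 m and contact force between the fingers and foam3 below 0.1 N and x of foam4 in the frame of bin between -0.075 and 0.075 m and y of foam4 in the frame of bin between -0.085 and 0.085 m and z of foam4 in the frame of bin between 0 and 0.07 m and contact force between the fingers and foam4 below 0.1 N and x of foam5 in the frame of bin between -0.075 and 0.075 m and y of foam5 in the frame of bin between -0.085 and 0.085 m and z of foam5 in the frame of bin between 0 and 0.07 m and contact force between the fingers and foam5 below 0.1 N), for 0.2 s.
2. the cell lies flat in the bay, let go (horizontal distance between cell and bay below 0.006 m and angle between the x axis of cell and the x axis of tablet, either way round below 0.08 rad and z of cell in the frame of bay between -0.002 and 0.0025 m and angle between cell's own z axis and vertical below 0.04 rad and linear speed of cell below 0.02 m/s and contact force between the fingers and cell below 0.1 N), for 0.2 s.
3. the roller, pressed on the cell with 6 to 20 N, at the camera end of the cell (x of drum_center in the frame of bay between 0.035 and 0.065 m and y of drum_center in the frame of bay between -0.015 and 0.015 m and z of drum_center in the frame of bay between 0.02 and 0.029 m and contact force between roller and cell between 6 and 20 N), for 0.05 s.
4. the roller, pressed on the cell with 6 to 20 N, rolling half way to the middle (x of drum_center in the frame of bay between 0.012 and 0.032 m and y of drum_center in the frame of bay between -0.015 and 0.015 m and z of drum_center in the frame of bay between 0.02 and 0.029 m and contact force between roller and cell between 6 and 20 N and (velocity of joint roller_drum above 0.3 rad/s or velocity of joint roller_drum below -0.3 rad/s)), for 0.05 s.
5. the roller, pressed on the cell with 6 to 20 N, rolling over the middle (x of drum_center in the frame of bay between -0.01 and 0.01 m and y of drum_center in the frame of bay between -0.015 and 0.015 m and z of drum_center in the frame of bay between 0.02 and 0.029 m and contact force between roller and cell between 6 and 20 N and (velocity of joint roller_drum above 0.3 rad/s or velocity of joint roller_drum below -0.3 rad/s)), for 0.05 s.
6. the roller, pressed on the cell with 6 to 20 N, rolling half way to the charging-port end (x of drum_center in the frame of bay between -0.032 and -0.012 m and y of drum_center in the frame of bay between -0.015 and 0.015 m and z of drum_center in the frame of bay between 0.02 and 0.029 m and contact force between roller and cell between 6 and 20 N and (velocity of joint roller_drum above 0.3 rad/s or velocity of joint roller_drum below -0.3 rad/s)), for 0.05 s.
7. the roller, pressed on the cell with 6 to 20 N, at the charging-port end of the cell (x of drum_center in the frame of bay between -0.065 and -0.035 m and y of drum_center in the frame of bay between -0.015 and 0.015 m and z of drum_center in the frame of bay between 0.02 and 0.029 m and contact force between roller and cell between 6 and 20 N), for 0.05 s.
At the end, for the whole second after the job is handed in: All foam blocks that were present lie inside the bin, below its rim; the cell lies flat on the bay's floor between the ribs (centre within 6 mm, within 0.08 rad, not tilted); the roller hangs upright and still in its rest with its guard on the walls (within 30 mm along them); nothing is held (all of step 1 and all of step 2 and x of roller in the frame of rest between -0.01 and 0.01 m and y of roller in the frame of rest between -0.03 and 0.03 m and z of roller in the frame of rest between 0.003 and 0.01 m and angle between roller's own z axis and vertical below 0.1 rad and linear speed of roller below 0.02 m/s and contact force between the fingers and roller below 0.1 N); the robot touches nothing.
It fails at once if the cell is crushed: the roller presses it with more than 35 N (contact force between roller and cell above 35 N).
It fails at once if the bit case, block battery or screwdriver is moved more than 30 mm (distance of any of bit_case, battery_9v, screwdriver from where it was at the start of the episode above 0.03 m).
Of foam1, foam2, foam3, foam4, foam5 only 3 to 5 are there at a start; the rules pass over those that are not, and their reading is None.
At some moment in a run one of foam1, foam2, foam3, foam4, foam5 may be knocked a few centimetres aside while the robot is not near it.
It also fails if it takes over 208 s, if anything falls off the work surface, if the arm or the gripper's body presses on something with over 40 N, if the wrist force passes 120 N, or if a joint passes its speed limit or range.

## Robot

A 6-joint arm with a two-finger parallel gripper is mounted at the origin on the work surface. World frame = base frame: x ahead of the robot, y to its left, z up, the work surface at z = 0. Lengths are in mm, angles in rad, forces in N, time in s.
With the tool pointing down it reaches from about 350 to 775 mm from the base axis. Payload 7.3 kg.
Tool frame: the origin (TCP) lies on the front face of the gripper's body, between the roots of the fingers; the fingertips stand 66 mm ahead of it and the grasp point (between the pads) lies 47 mm ahead of it (bot.tcp_to_grasp is the z of the grasp point in the tool frame, in mm); z points along the fingers, y is the direction in which the jaws open and shut (so a half turn about z gives the same grasp; the last joint's range is limited). The gripper opens to 92 mm and grips with 3 to 60 N. Pads are 19 mm wide; open, the fingers measure 130 mm over their backs; the gripper's body (75 mm by 190 mm) begins 47 mm behind the grasp point.
Start: joints at [-1.309, 0.342, 1.524, -0, 1.275, -0.146], TCP at [208.232, -481.952, 292.241] pointing down, gripper open.
Joint ranges: [-2.53, 2.53], [-0.77, 2.02], [0.04, 2.7], [-1, 4.14], [0.28, 2.66], [-3.11, 3.11]. Speed limits (rad/s): [2.57, 2.57, 3.14, 3.14, 3.14, 3.14].

## Interface

Orientations are given as [roll, pitch, yaw] about the fixed x, y, z axes, in that order (R = Rz(yaw) Ry(pitch) Rx(roll)).
In Python, from plant import bot gives the robot as it stands.
- The arm moves only by the tool carry_out, never from a script. Its argument "deltas" is a list that holds one entry, the list of rows, each a list of 4 numbers: the shift along the tool's x, y, z in mm, then the turn about the tool's z in units of 5 degrees (1.0 is 5 degrees). A call has 1 to 20 rows; each row is the pose to reach, as a shift and turn from the pose commanded when the call began, along the tool's axes at that moment; what a row does not reach only later rows make up. A row lasts 1/10 s, in which the tool goes at most 50 mm and 8.59 degrees, less where a joint would pass 70% of its speed; a pose out of reach is approached as far as the arm can. A call with a gripper value outside its range is refused whole. "fingers" is the finger opening in mm, from 0 to 91.8, set as the call begins (left out, the last holds). The fingers move at their own pace and stop on an object; the grip force is fixed at half the most. Time passes only in rows, so rows that repeat a pose let the fingers close. It gives the time, the measured TCP pose, the force and the opening at its end, in the units of the state.
- bot.get_obs(): the state, without advancing time (a new reading comes with each control period).
- bot.capture(name): name is "scene" or "top" or "wrist"; returns (picture, depth): 420x560x3 uint8, blue, green, red; 420x560 float32, mm along the optical axis (not along the pixel's ray), 0 where there is no reading.
- bot.camera_model(name): a dict with "K" (3x3 intrinsics, pixels), "camera_from_world" (4x4, takes a point from world to camera coordinates). Camera axes: x right, y down, z forward; pixel columns grow to the right and rows downward; lengths in mm; the calibration is good to about 2 mm. A picture is of the moment at which its call begins: read the wrist's pose just before it. camera_model takes no time and is no camera call; for the wrist camera it gives the pose at the moment of the call.
- bot.close_job(): hands the job in, once; it reports no verdict.
The state is a dict: "time": time; "joint_positions": joint angles; "dq": joint speeds; "tau": joint torques, N m; "tool_pos": TCP position; "tcp_rot": TCP orientation; "contact_force": force on the tool from outside, world axes, zero at the start; "moment": the same for the moment, N m; "grip_width": finger opening in mm.
Only numpy, scipy, OpenCV 4.12 (cv2) and the standard library are available. Lean on these libraries where they do the work, as an engineer would, in place of code of your own. Each camera call takes 0.05 s, during which the arm holds its last target. There are 200 camera calls.

## Working session

There is one attempt and no reset: what is moved stays moved. The work goes in short steps, Python scripts to look and compute and a tool call to move; the robot and the scene stay as the last step left them, time stands still between calls to the robot, and variables do not carry over. Pictures are saved under pics/ and viewed, about 12 in all and at most 16, crops included, and the job is handed in when it is done.

Besides the shell and the picture viewer there is one more tool, called as name(argument=value, ...), one argument or row to a line, values as JSON. carry_out: Moves the arm, as the interface text tells. Its arguments: {"type":"object","properties":{"deltas":{"type":"array","items":{"type":"array","items":{"type":"array","items":{"type":"number"}}}},"fingers":{"type":"number"}},"required":["deltas"]}

```bash
ls; mkdir -p pics; cat > h.py <<'E'
import numpy as np, cv2
from plant import bot
def snap(n,f):
    m=bot.camera_model(n); im,d=bot.capture(n); cv2.imwrite('pics/'+f+'.png',im); np.savez('pics/'+f+'.npz',im=im,d=d,K=m['K'],T=m['camera_from_world']); return im,d,np.array(m['K']),np.array(m['camera_from_world'])
def load(f):
    z=np.load('pics/'+f+'.npz'); return z['im'],z['d'],z['K'],z['T']
def ray(u,v,K,T,z):
    R=T[:3,:3];c=-R.T@T[:3,3]; r=R.T@np.linalg.inv(K)@np.array([u,v,1.]); return c+r*(z-c[2])/r[2]
def cloud(d,K,T):
    v,u=np.indices(d.shape); P=np.stack([(u-K[0,2])/K[0,0]*d,(v-K[1,2])/K[1,1]*d,d],-1)-T[:3,3]
    return P@T[:3,:3]
E
python3 - <<'E'
from h import *
print(bot.get_obs())
for n in ['scene','top']:
    im,d,K,T=snap(n,n+'0'); print(n,K,T, -T[:3,:3].T@T[:3,3])
E
```

```text
pics
{'time': 0.0, 'joint_positions': array([-1.30897389e+00,  3.42733852e-01,  1.52504413e+00, -5.61095650e-06,
        1.27538603e+00, -1.46002796e-01]), 'dq': array([ 4.75488730e-05, -7.20645002e-04,  1.63886866e-04, -1.63364070e-03,
        2.59829980e-03, -1.05185448e-03]), 'tau': array([ 8.06163916e-04, -4.31237125e+01, -2.44215292e+01,  7.19665736e-02,
        5.59730467e-02, -1.35952723e-04]), 'tool_pos': array([ 208.1577888 , -481.62752466,  291.52964313]), 'tcp_rot': array([-3.14003723e+00, -2.23300409e-04,  4.07826695e-01]), 'contact_force': array([-0.89047644,  0.16931906,  0.47160342]), 'moment': array([-0.03240483,  0.03110095,  0.02451681]), 'grip_width': 91.66057445566149}
scene [[466.24460545   0.         280.89945092]
 [  0.         466.24460545 205.8442964 ]
 [  0.           0.           1.        ]] [[-7.40596428e-01  6.71852442e-01 -1.14554020e-02  4.46752061e+02]
 [ 4.85008054e-01  5.22679635e-01 -7.01122804e-01 -2.65629792e+02]
 [-4.65063563e-01 -5.24805007e-01 -7.12948516e-01  1.35909443e+03]
 [ 0.00000000e+00  0.00000000e+00  0.00000000e+00  1.00000000e+00]] [1091.76086739  551.94738075  787.84297698]
top [[534.10723701   0.         280.09127232]
 [  0.         534.10723701 211.26304743]
 [  0.           0.           1.        ]] [[ 7.39427333e-03 -9.99941085e-01 -7.94676554e-03  5.85480430e+00]
 [-9.84445359e-01 -5.88421262e-03 -1.75592460e-01  5.98627580e+02]
 [ 1.75535354e-01  9.12153510e-03 -9.84430870e-01  1.33914431e+03]
 [ 0.00000000e+00  0.00000000e+00  0.00000000e+00  1.00000000e+00]] [ 354.20567972   -2.83814047 1423.45601033]
```

View pics/top0.png

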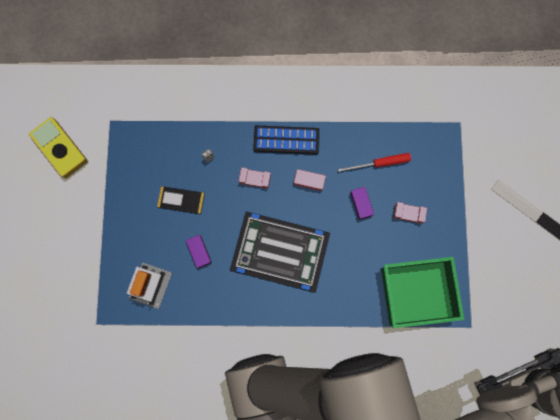

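View pics/scene0.png

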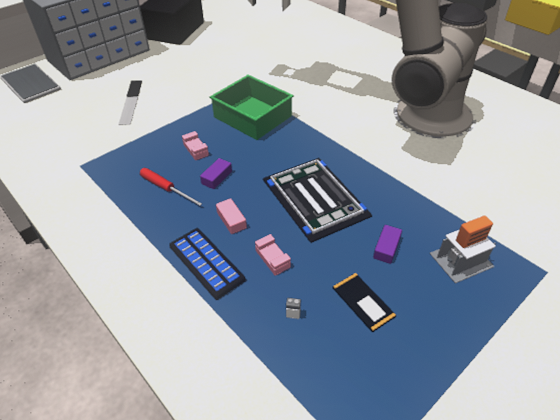

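Top view: three pink foams at (255,178) ridged, (310,180) plain and (411,213) ridged. The bay is empty, the cell is at (181,200), the roller and rest at (147,285), the bin at (422,292), and the tablet at (281,251) with its lens to the left (+y). The purple blocks are decoys.

```bash
cat >> h.py <<'E'
def yawrect(P):
    (c,(w,h),a)=cv2.minAreaRect(P.astype(np.float32)); b=cv2.boxPoints((c,(w,h),a)); e=b[1]-b[0]; f=b[2]-b[1]
    L=e if np.linalg.norm(e)>np.linalg.norm(f) else f
    return np.round(c,1),round(max(w,h),1),round(min(w,h),1),round(np.degrees(np.arctan2(L[1],L[0]))%180,1)
def blobs(im,K,T,lo,hi,z,amin=30,d=None,name=''):
    m=cv2.inRange(cv2.cvtColor(im,cv2.COLOR_BGR2HSV),lo,hi); m=cv2.morphologyEx(m,cv2.MORPH_CLOSE,np.ones((3,3)))
    n,l,s,c=cv2.connectedComponentsWithStats(m)
    for i in range(1,n):
        if s[i,4]<amin: continue
        cs=max(cv2.findContours((l==i).astype(np.uint8),cv2.RETR_EXTERNAL,cv2.CHAIN_APPROX_NONE)[0],key=len)[:,0]
        P=np.array([ray(u,v,K,T,z)[:2] for u,v in cs]); W=cloud(d,K,T)[l==i]; W=W[d[l==i]>0]
        print(name,'px',c[i].round(),s[i,4],yawrect(P),'depth z',np.percentile(W[:,2],[5,50,95]).round() if len(W) else None, 'cm',W.mean(0).round(1) if len(W) else None)
E
python3 - <<'E'
from h import *
for n,f in (('top','top0'),('scene','scene0')):
    im,d,K,T=load(f); print(n)
    hsv=cv2.cvtColor(im,cv2.COLOR_BGR2HSV)
    if n=='top': print([hsv[v,u] for u,v in ((255,178),(310,180),(140,285),(422,292),(190,210),(160,198),(300,240),(110,200),(235,265))])
    blobs(im,K,T,(165,40,100),(179,140,255),30,30,d,'pink'); blobs(im,K,T,(45,150,40),(75,255,255),70,300,d,'green')
    blobs(im,K,T,(5,180,100),(18,255,255),112,60,d,'orange')
    blobs(im,K,T,(0,0,0),(179,255,50),8,200,d,'black')
    blobs(im,K,T,(15,100,120),(30,255,255),8,8,d,'gold')
E
```

```text
top
[array([163,  34, 185], dtype=uint8), array([161,  28, 185], dtype=uint8), array([ 15, 186, 182], dtype=uint8), array([ 66, 144, 152], dtype=uint8), array([135,  13,  40], dtype=uint8), array([ 22, 162, 162], dtype=uint8), array([170,  11,  69], dtype=uint8), array([105, 134, 118], dtype=uint8), array([ 0,  4, 72], dtype=uint8)]
pink px [253. 180.] 107 (array([692.3,  80.1]), 78.5, 37.5, np.float32(80.0)) depth z [14. 25. 34.] cm [688.   83.3  24.3]
pink px [306. 185.] 46 (array([673.8, -62.1]), 75.5, 12.8, np.float32(68.7)) depth z [23. 27. 32.] cm [675.7 -58.9  27. ]
pink px [398. 213.] 36 (array([ 603.9, -303.2]), 34.7, 18.5, np.float32(178.3)) depth z [14. 26. 34.] cm [ 599.6 -302.5   24.9]
pink px [418. 216.] 53 (array([ 593.4, -347.3]), 35.9, 33.1, np.float32(10.7)) depth z [17. 21. 32.] cm [ 593.3 -355.6   22.9]
green px [444. 283.] 490 (array([ 396.2, -384. ]), 140.4, 96.2, np.float32(7.5)) depth z [-2.  6. 60.] cm [ 418.1 -418.    18.5]
orange px [139. 283.] 212 (array([408.3, 352.6]), 54.5, 22.7, np.float32(162.1)) depth z [112. 117. 121.] cm [408.  351.5 116.5]
black p
[... 2479 characters left out ...]
 163.2, np.float32(75.9)) depth z [ 6. 11. 13.] cm [551.4  60.1  10.4]
black px [219. 267.] 371 (array([808.7,  -8.1]), 184.4, 73.8, np.float32(87.6)) depth z [ 8. 18. 21.] cm [800.4  27.6  16.6]
black px [360. 299.] 1003 (array([640.4, 281.1]), 116.5, 60.5, np.float32(81.5)) depth z [ 8. 11. 13.] cm [642.5 272.3  10.5]
gold px [534.  14.] 1387 (array([-851. , -137.7]), 337.1, 183.0, np.float32(22.1)) depth z [127. 167. 208.] cm [-449.6    8.4  166.4]
gold px [345. 280.] 77 (array([629.9, 222.5]), 57.0, 6.5, np.float32(171.2)) depth z [ 9. 11. 13.] cm [632.1 223.8  11.2]
gold px [383. 321.] 107 (array([646.1, 333.5]), 57.5, 6.9, np.float32(171.5)) depth z [ 8. 11. 13.] cm [648.2 334.2  10.7]
```

```bash
python3 - <<'E'
from h import *
for n,f in (('top','top0'),('scene','scene0')):
    im,d,K,T=load(f); print(n)
    blobs(im,K,T,(150,18,130),(179,140,255),28,60,d,'pink')
    g=cv2.inRange(cv2.cvtColor(im,cv2.COLOR_BGR2HSV),(45,80,30),(80,255,255))
    W=cloud(d,K,T); P=W[(g>0)&(W[...,2]>58)&(W[...,2]<82)]; print('bin rim',len(P),yawrect(P[:,:2]), P.mean(0).round())
    # roller/rest
    for lo,hi in ((105,125),(52,70)):
        s=(W[...,2]>lo)&(W[...,2]<hi)&(np.hypot(W[...,0]-408,W[...,1]-352)<70); print('roller',lo,len(W[s]),yawrect(W[s][:,:2]))
    # tablet height region
    s=(np.hypot(W[...,0]-503,W[...,1]-9)<160)&(W[...,2]>5)&(W[...,2]<30); m=cv2.connectedComponentsWithStats(s.astype(np.uint8)); i=1+m[2][1:,4].argmax(); print('tab',yawrect(W[m[1]==i][:,:2]))
E
```

```text
top
pink px [254. 177.] 421 (array([695.6,  80. ]), 79.4, 41.6, np.float32(79.7)) depth z [14. 22. 34.] cm [696.5  80.2  23.7]
pink px [309. 179.] 421 (array([691.4, -67.7]), 79.5, 39.1, np.float32(77.4)) depth z [24. 28. 33.] cm [691.4 -67.7  28. ]
pink px [410. 212.] 434 (array([ 603. , -334.8]), 78.6, 41.5, np.float32(78.7)) depth z [15. 22. 34.] cm [ 603.4 -335.8   23.8]
bin rim 913 (array([ 393., -351.]), 179.2, 158.1, np.float32(97.1)) [ 392. -354.   68.]
roller 105 284 (array([408. , 352.7]), 59.9, 27.6, np.float32(160.7))
roller 52 359 (array([407.5, 353.1]), 88.6, 67.3, np.float32(162.3))
tab (array([498.2,  11. ]), 241.6, 172.4, np.float32(76.6))
scene
pink px [194. 143.] 369 (array([ 607.7, -333.9]), 103.2, 47.0, np.float32(78.1)) depth z [20. 27. 36.] cm [ 608.8 -335.2   28.1]
pink px [230. 212.] 482 (array([694.5, -67.2]), 92.1, 42.9, np.float32(75.1)) depth z [29. 33. 35.] cm [695.9 -66.6  32.1]
pink px [272. 253.] 687 (array([701.7,  82.4]), 97.2, 47.6, np.float32(80.0)) depth z [20. 26. 36.] cm [701.6  80.5  27.7]
bin rim 797 (array([ 396.9, -351.9]), 178.7, 161.6, np.float32(97.9)) [ 398. -337.   69.]
roller 105 442 (array([410.7, 352.4]), 64.6, 27.1, np.float32(163.2))
roller 52 249 (array([410.8, 351.3]), 89.8, 66.9, np.float32(163.0))
tab (array([486. ,  13.3]), 268.4, 219.3, np.float32(78.0))
```

```bash
cat >> h.py <<'E'
def go(*tg):
    o=bot.get_obs(); p=np.array(o['tool_pos']); y=o['tcp_rot'][2]; X=np.array([np.cos(y),np.sin(y),0]);Y=np.array([np.sin(y),-np.cos(y),0])
    print('t',round(o['time'],2),'p',p.round(1),'rpy',np.round(o['tcp_rot'],4),'F',np.round(o['contact_force'],1),'g',round(o['grip_width'],1))
    for t in tg:
        d=np.array(t[:3])-p; dy=(t[3]-np.degrees(y)+180)%360-180
        print(t,'->',np.round([d@X,d@Y,-d[2],-dy/5],2),'rows>=',int(np.ceil(max(np.linalg.norm(d)/50,abs(dy)/8.59))))
E
python3 -c "
from h import *
go((605,-335,170,78.7),(605,-335,70,78.7))"
```

```text
t 0.1 p [ 208.1 -481.7  291.6] rpy [-3.1402e+00 -2.0000e-04  4.0780e-01] F [-0.4  1.3 -0.2] g 92.0
(605, -335, 170, 78.7) -> [422.48  22.76 121.62 -11.07] rows>= 9
(605, -335, 70, 78.7) -> [422.48  22.76 221.62 -11.07] rows>= 10
```

carry_out(
  deltas=[
    [[422.5,22.8,121.6,-11.07],[422.5,22.8,121.6,-11.07],[422.5,22.8,121.6,-11.07],[422.5,22.8,121.6,-11.07],[422.5,22.8,121.6,-11.07],[422.5,22.8,121.6,-11.07],[422.5,22.8,121.6,-11.07],[422.5,22.8,121.6,-11.07],[422.5,22.8,121.6,-11.07],[422.5,22.8,121.6,-11.07],[422.5,22.8,121.6,-11.07],[422.5,22.8,121.6,-11.07],[422.5,22.8,121.6,-11.07]],
  ],
  fingers=91,
)

```text
time: 1.4
tool_pos: [604.2, -336.3, 171.3]
tcp_rot: [3.141, 0.001, 1.372]
contact_force: [0.9, -0.4, 0.3]
grip_width: 90.8
```

```bash
python3 -c "
from h import *
im,d,K,T=snap('wrist','w1'); print(K,T, -T[:3,:3].T@T[:3,3])
blobs(im,K,T,(150,18,100),(179,140,255),20,60,d,'pink')
go((605,-335,70,78.7))"
```

```text
[[341.45811364   0.         280.34612946]
 [  0.         341.45811364 208.5543953 ]
 [  0.           0.           1.        ]] [[ 9.80164748e-01 -1.98183276e-01  6.75795480e-04 -6.58991273e+02]
 [-1.91961503e-01 -9.48534592e-01  2.51858907e-01 -2.03007760e+02]
 [-4.92732079e-02 -2.46992949e-01 -9.67763728e-01  2.20198982e+02]
 [ 0.00000000e+00  0.00000000e+00  0.00000000e+00  1.00000000e+00]] [ 617.80025037 -268.77333673  264.67524379]
pink px [281. 215.] 5701 (array([ 604.5, -336.6]), 86.4, 41.5, np.float32(79.1)) depth z [20. 22. 33.] cm [ 605.3 -334.9   25.9]
t 1.45 p [ 604.3 -336.3  171.4] rpy [3.1409e+00 5.0000e-04 1.3722e+00] F [0.8 0.6 0.9] g 91.0
(605, -335, 70, 78.7) -> [ 1.4500e+00  4.4000e-01  1.0144e+02 -2.0000e-02] rows>= 3
```

carry_out(
  deltas=[
    [[0,0,50,0],[0,0,85,0],[1,0,101,0],[1,0,101,0],[1,0,101,0]],
  ],
)

```text
time: 1.95
tool_pos: [605.6, -335.1, 70.9]
tcp_rot: [3.14, 0.001, 1.373]
contact_force: [-0.1, -0.6, 0.7]
grip_width: 91.0
```

carry_out(
  deltas=[
    [[0,0,0,0],[0,0,0,0],[0,0,0,0],[0,0,0,0],[0,0,0,0],[0,0,0,0],[0,0,-30,0],[0,0,-80,0],[0,0,-110,0],[0,0,-110,0]],
  ],
  fingers=20,
)

```text
time: 2.95
tool_pos: [607.3, -335.6, 185.9]
tcp_rot: [3.132, 0.004, 1.374]
contact_force: [-0.1, 0.2, -0.3]
grip_width: 21.0
```

```bash
python3 -c "
from h import *
c=np.array([395,-352]);a=np.radians(7.3);ux=np.array([np.cos(a),np.sin(a)])
q=c+30*ux; go((q[0],q[1],180,97.3),(q[0],q[1],142,97.3)); print(q)"
```

```text
t 2.95 p [ 607.3 -335.6  185.9] rpy [3.1319 0.0044 1.3739] F [-0.1  0.2 -0.3] g 21.0
(np.float64(424.7568332777009), np.float64(-348.1880617419595), 180, 97.3) -> [ -48.02 -176.52    5.88   -3.72] rows>= 4
(np.float64(424.7568332777009), np.float64(-348.1880617419595), 142, 97.3) -> [ -48.02 -176.52   43.88   -3.72] rows>= 4
[ 424.75683328 -348.18806174]
```

```bash
python3 -c "
from h import *
im,d,K,T=snap('wrist','w2')
t,d2,K2,T2=snap('top','t2'); blobs(t,K2,T2,(150,18,130),(179,140,255),28,60,d2,'pink')
cv2.imwrite('pics/c2.png',np.hstack([cv2.resize(im,(400,300)),cv2.resize(t,(400,300))]))
"
```

```text
pink px [254. 177.] 423 (array([695.5,  80. ]), 79.4, 41.9, np.float32(79.7)) depth z [15. 22. 34.] cm [696.4  80.2  24.1]
pink px [309. 179.] 424 (array([691.6, -67.6]), 79.8, 39.2, np.float32(77.2)) depth z [23. 29. 34.] cm [691.4 -67.6  28. ]
```

View pics/c2.png

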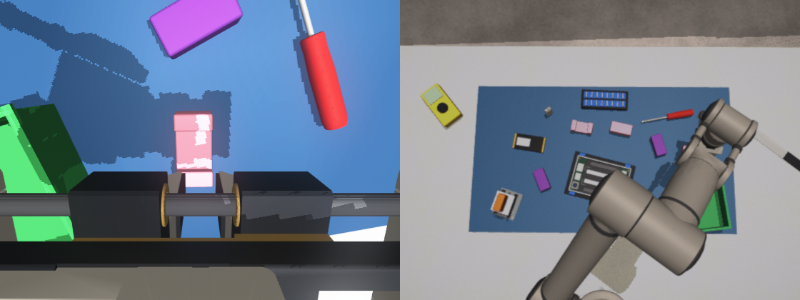

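```bash
python3 -c "
from h import *
im,d,K,T=load('w2')
blobs(im,K,T,(150,18,100),(179,140,255),25,60,d,'pink')
print(bot.get_obs()['grip_width'])"
```

```text
pink px [269. 200.] 3703 (array([ 601.6, -333.8]), 84.5, 40.6, np.float32(79.4)) depth z [19. 21. 33.] cm [ 602.  -325.5   25.3]
20.322870652777613
```

carry_out(
  deltas=[
    [[0,0,0,0],[0,0,0,0],[0,0,0,0],[0,0,0,0],[0,0,0,0],[0,0,0,0],[0,0,0,0],[0,0,0,0],[0,0,0,0],[0,0,0,0],[0,0,0,0],[0,0,0,0]],
  ],
  fingers=80,
)

```text
time: 4.25
tool_pos: [605.3, -334.3, 179.7]
tcp_rot: [3.142, 0.0, 1.374]
contact_force: [0.1, 0.8, -0.7]
grip_width: 80.0
```

```bash
python3 -c "
from h import *
im,d,K,T=snap('wrist','w3')
blobs(im,K,T,(150,18,100),(179,140,255),20,60,d,'pink')
go((603.5,-335,70,79.2))"
```

```text
pink px [277. 214.] 5025 (array([ 601.5, -335.6]), 86.3, 41.8, np.float32(79.5)) depth z [20. 22. 33.] cm [ 603.  -334.1   25.7]
t 4.3 p [ 605.3 -334.3  179.7] rpy [3.1415e+00 1.0000e-04 1.3739e+00] F [-1.3  0.3 -0.8] g 79.9
(603.5, -335, 70, 79.2) -> [-1.0100e+00 -1.6700e+00  1.0965e+02 -1.0000e-01] rows>= 3
```

carry_out(
  deltas=[
    [[0,-1,50,0],[-1,-2,90,0],[-1,-2,110,0],[-1,-2,110,0],[-1,-2,110,0],[-1,-2,110,0]],
  ],
)

```text
time: 4.9
tool_pos: [603.3, -335.0, 69.9]
tcp_rot: [3.141, 0.0, 1.374]
contact_force: [0.3, 1.0, 0.8]
grip_width: 79.7
```

carry_out(
  deltas=[
    [[0,0,0,0],[0,0,0,0],[0,0,0,0],[0,0,0,0],[0,0,0,0],[0,0,0,0],[0,0,0,0],[0,0,0,0],[0,0,0,0],[0,0,0,0]],
  ],
  fingers=25,
)

```text
time: 5.9
tool_pos: [603.2, -334.9, 69.7]
tcp_rot: [3.142, 0.0, 1.374]
contact_force: [0.4, 0.2, 0.3]
grip_width: 39.7
```

carry_out(
  deltas=[
    [[0,0,-20,0],[0,0,-50,0],[0,0,-80,0],[0,0,-110,0],[0,0,-110,0]],
  ],
)

```text
time: 6.4
tool_pos: [604.9, -336.1, 185.0]
tcp_rot: [3.133, 0.004, 1.374]
contact_force: [0.2, -0.3, 1.0]
grip_width: 39.7
```

```bash
python3 -c "
from h import *
go((424.8,-348.2,180,97.3),(424.8,-348.2,142,97.3))"
```

```text
t 6.4 p [ 604.9 -336.1  185. ] rpy [3.1331 0.0039 1.3739] F [ 0.2 -0.3  1. ] g 39.7
(424.8, -348.2, 180, 97.3) -> [ -47.09 -174.23    5.04   -3.72] rows>= 4
(424.8, -348.2, 142, 97.3) -> [ -47.09 -174.23   43.04   -3.72] rows>= 4
```

carry_out(
  deltas=[
    [[-12,-44,0,-1],[-24,-88,0,-2],[-36,-132,0,-3],[-47,-174,0,-3.72],[-47,-174,20,-3.72],[-47,-174,38,-3.72],[-47,-174,38,-3.72],[-47,-174,38,-3.72],[-47,-174,38,-3.72]],
  ],
)

```text
time: 7.3
tool_pos: [423.8, -347.2, 142.2]
tcp_rot: [3.141, 0.001, 1.699]
contact_force: [0.4, -0.4, -0.4]
grip_width: 39.9
```

carry_out(
  deltas=[
    [[0,0,0,0],[0,0,0,0],[0,0,0,0],[0,0,0,0],[0,0,0,0],[0,0,0,0],[0,0,0,0],[0,0,-30,0],[0,0,-40,0],[0,0,-40,0],[0,0,-40,0]],
  ],
  fingers=80,
)

```text
time: 8.4
tool_pos: [423.2, -346.8, 181.2]
tcp_rot: [-3.141, -0.0, 1.699]
contact_force: [-0.1, 0.9, -1.2]
grip_width: 80.1
```

```bash
python3 -c "
from h import *
im,d,K,T=snap('wrist','w4')
blobs(im,K,T,(150,18,100),(179,140,255),20,60,d,'pink wrist')
t,d2,K2,T2=snap('top','t4'); blobs(t,K2,T2,(150,18,130),(179,140,255),28,60,d2,'pink')
go((693,-67,165,77.3),(693,-67,70,77.3))"
```

```text
pink wrist px [281. 217.] 5151 (array([ 423.9, -350.1]), 86.8, 41.5, np.float32(98.4)) depth z [24. 26. 37.] cm [ 424.3 -348.4   29.8]
pink px [254. 177.] 424 (array([695.5,  80. ]), 79.4, 41.9, np.float32(79.7)) depth z [15. 23. 34.] cm [696.4  80.2  23.9]
pink px [309. 179.] 424 (array([691.6, -67.6]), 79.8, 39.2, np.float32(77.2)) depth z [23. 28. 33.] cm [691.5 -67.5  27.9]
pink px [410. 280.] 170 (array([ 420.9, -332.4]), 47.6, 35.6, np.float32(96.7)) depth z [19. 31. 37.] cm [ 424.  -326.4   28.9]
t 8.5 p [ 423.  -346.6  180.6] rpy [-3.1406e+00 -1.3000e-03  1.6985e+00] F [-0.1  1.2 -0.5] g 79.9
(693, -67, 165, 77.3) -> [242.98 303.43  15.62   4.  ] rows>= 8
(693, -67, 70, 77.3) -> [242.98 303.43 110.62   4.  ] rows>= 9
```

carry_out(
  deltas=[
    [[30,38,0,0.5],[61,76,0,1],[91,114,3,1.5],[121,152,6,2],[152,190,8,2.5],[182,228,10,3],[213,266,12,3.5],[243,303,15,4],[243,303,15,4],[243,303,15,4],[243,303,15,4]],
  ],
)

```text
time: 9.6
tool_pos: [692.2, -68.1, 165.7]
tcp_rot: [-3.14, 0.001, 1.349]
contact_force: [0.2, 0.1, 0.0]
grip_width: 80.4
```

```bash
python3 -c "
from h import *
im,d,K,T=snap('wrist','w5')
blobs(im,K,T,(150,18,100),(179,140,255),25,60,d,'pink wrist')
go((693,-67,70,77.3))"
```

```text
pink wrist px [238.  30.] 3893 (array([693.5,  56.8]), 41.5, 35.2, np.float32(167.2)) depth z [19. 31. 34.] cm [693.7  57.3  26.8]
pink wrist px [282. 214.] 6289 (array([693.2, -66.4]), 82.1, 40.4, np.float32(77.2)) depth z [29. 31. 32.] cm [694.  -63.   31.5]
t 9.65 p [692.2 -68.5 166.2] rpy [-3.1405e+00  4.0000e-04  1.3483e+00] F [ 0.1  0.5 -0.3] g 79.7
(693, -67, 70, 77.3) -> [ 1.660e+00  4.500e-01  9.618e+01 -1.000e-02] rows>= 2
```

carry_out(
  deltas=[
    [[1,0,40,0],[2,0,80,0],[2,0,96,0],[2,0,96,0],[2,0,96,0]],
  ],
)

```text
time: 10.15
tool_pos: [693.8, -66.3, 71.9]
tcp_rot: [3.14, 0.0, 1.348]
contact_force: [-0.4, -0.2, -0.1]
grip_width: 79.9
```

carry_out(
  deltas=[
    [[0,0,0,0],[0,0,0,0],[0,0,0,0],[0,0,0,0],[0,0,0,0],[0,0,0,0],[0,0,0,0],[0,0,0,0],[0,0,0,0],[0,0,-30,0],[0,0,-60,0],[0,0,-90,0],[0,0,-110,0],[0,0,-110,0],[0,0,-110,0]],
  ],
  fingers=25,
)

```text
time: 11.65
tool_pos: [693.1, -65.4, 180.0]
tcp_rot: [-3.141, 0.0, 1.349]
contact_force: [-0.8, 1.0, -0.5]
grip_width: 39.9
```

```bash
python3 -c "
from h import *
go((365.2,-355.8,180,97.3),(365.2,-355.8,142,97.3))"
```

```text
t 11.65 p [693.1 -65.4 180. ] rpy [-3.1412e+00  1.0000e-04  1.3494e+00] F [-0.8  1.  -0.5] g 39.9
(365.2, -355.8, 180, 97.3) -> [-3.5530e+02 -2.5616e+02 -3.0000e-02 -4.0000e+00] rows>= 9
(365.2, -355.8, 142, 97.3) -> [-355.3  -256.16   37.97   -4.  ] rows>= 9
```

carry_out(
  deltas=[
    [[-36,-26,0,-0.4],[-71,-51,0,-0.8],[-107,-77,0,-1.2],[-142,-102,0,-1.6],[-178,-128,0,-2],[-213,-154,0,-2.4],[-249,-179,0,-2.8],[-284,-205,0,-3.2],[-320,-231,0,-3.6],[-355,-256,0,-4],[-355,-256,20,-4],[-355,-256,38,-4],[-355,-256,38,-4],[-355,-256,38,-4]],
  ],
)

```text
time: 13.05
tool_pos: [365.3, -355.0, 141.7]
tcp_rot: [-3.14, -0.002, 1.699]
contact_force: [-0.2, -0.1, -0.6]
grip_width: 39.5
```

carry_out(
  deltas=[
    [[0,0,0,0],[0,0,0,0],[0,0,0,0],[0,0,0,0],[0,0,0,0],[0,0,0,0],[0,0,0,0],[0,0,-30,0],[0,0,-40,0],[0,0,-40,0],[0,0,-40,0]],
  ],
  fingers=80,
)

```text
time: 14.15
tool_pos: [365.5, -355.4, 182.2]
tcp_rot: [-3.142, -0.0, 1.698]
contact_force: [0.2, -0.4, 0.5]
grip_width: 79.9
```

```bash
python3 -c "
from h import *
im,d,K,T=snap('wrist','w6')
blobs(im,K,T,(150,18,100),(179,140,255),25,60,d,'pink wrist')
t,d2,K2,T2=snap('top','t6'); blobs(t,K2,T2,(150,18,130),(179,140,255),28,60,d2,'pink')
go((697,80,165,79.8))"
```

```text
pink wrist px [356. 207.] 5089 (array([ 425., -349.]), 84.4, 43.1, np.float32(97.4)) depth z [24. 26. 38.] cm [ 420.9 -342.9   29.8]
pink wrist px [282. 216.] 5427 (array([ 367.9, -359.7]), 81.1, 40.4, np.float32(97.1)) depth z [33. 35. 36.] cm [ 367.3 -355.4   34.7]
pink px [254. 177.] 424 (array([695.5,  80. ]), 79.4, 41.9, np.float32(79.7)) depth z [15. 23. 34.] cm [696.3  80.2  24.1]
pink px [411. 282.] 245 (array([ 420.3, -333.5]), 50.0, 37.4, np.float32(97.5)) depth z [19. 26. 38.] cm [ 419.9 -330.9   27.6]
pink px [416. 303.] 249 (array([ 364.4, -342.4]), 44.9, 38.0, np.float32(90.4)) depth z [28. 33. 37.] cm [ 365.3 -339.9   32.8]
t 14.25 p [ 365.3 -355.1  181.7] rpy [-3.1408e+00 -1.4000e-03  1.6984e+00] F [-0.1  0.3 -0.7] g 79.8
(697, 80, 165, 79.8) -> [389.36 384.37  16.66   3.5 ] rows>= 11
```

carry_out(
  deltas=[
    [[32,32,0,0.3],[65,64,0,0.6],[97,96,3,0.9],[130,128,5,1.2],[162,160,7,1.5],[195,192,9,1.8],[227,224,11,2],[260,256,13,2.3],[292,288,15,2.6],[325,320,16,2.9],[357,352,16,3.2],[389,384,16,3.5],[389,384,16,3.5],[389,384,16,3.5]],
  ],
)

```text
time: 15.65
tool_pos: [696.6, 80.1, 164.5]
tcp_rot: [-3.139, 0.001, 1.395]
contact_force: [-0.8, -0.3, -0.9]
grip_width: 80.1
```

```bash
python3 -c "
from h import *
im,d,K,T=snap('wrist','w7')
blobs(im,K,T,(150,18,100),(179,140,255),22,60,d,'pink wrist')
go((697,80,70,79.8))"
```

```text
pink wrist px [282. 214.] 6262 (array([697.9,  81.2]), 82.8, 41.4, np.float32(79.9)) depth z [20. 22. 34.] cm [698.5  84.5  27.3]
t 15.7 p [696.3  79.  165. ] rpy [-3.1390e+00  1.0000e-03  1.3937e+00] F [-0.1 -1.   0.4] g 80.4
(697, 80, 70, 79.8) -> [1.100e+00 5.300e-01 9.503e+01 1.000e-02] rows>= 2
```

carry_out(
  deltas=[
    [[1,1,40,0],[2,1,80,0],[2,1,94,0],[2,1,94,0],[2,1,94,0]],
  ],
)

```text
time: 16.2
tool_pos: [699.1, 80.2, 74.2]
tcp_rot: [3.14, -0.0, 1.392]
contact_force: [-0.3, 0.3, 1.2]
grip_width: 80.3
```

carry_out(
  deltas=[
    [[0,0,0,0],[0,0,0,0],[0,0,0,0],[0,0,0,0],[0,0,0,0],[0,0,0,0],[0,0,0,0],[0,0,0,0],[0,0,0,0],[0,0,-30,0],[0,0,-60,0],[0,0,-90,0],[0,0,-120,0],[0,0,-120,0],[0,0,-120,0]],
  ],
  fingers=25,
)

```text
time: 17.7
tool_pos: [698.4, 81.0, 193.0]
tcp_rot: [3.141, -0.0, 1.393]
contact_force: [-0.6, 0.7, -1.2]
grip_width: 39.5
```

```bash
python3 -c "
from h import *
go((395,-352,190,97.3),(395,-352,170,97.3))"
```

```text
t 17.7 p [698.4  81.  193. ] rpy [ 3.1406e+00 -1.0000e-04  1.3930e+00] F [-0.6  0.7 -1.2] g 39.5
(395, -352, 190, 97.3) -> [-479.79 -222.05    2.96   -3.5 ] rows>= 11
(395, -352, 170, 97.3) -> [-479.79 -222.05   22.96   -3.5 ] rows>= 11
```

carry_out(
  deltas=[
    [[-40,-18,0,-0.3],[-80,-37,0,-0.6],[-120,-55,0,-0.9],[-160,-74,0,-1.2],[-200,-92,0,-1.5],[-240,-111,0,-1.8],[-280,-129,0,-2],[-320,-148,0,-2.3],[-360,-166,0,-2.6],[-400,-185,0,-2.9],[-440,-203,0,-3.2],[-480,-222,0,-3.5],[-480,-222,0,-3.5],[-480,-222,35,-3.5],[-480,-222,68,-3.5],[-480,-222,68,-3.5],[-480,-222,68,-3.5]],
  ],
)

```text
time: 19.4
tool_pos: [394.9, -351.4, 124.0]
tcp_rot: [-3.14, -0.002, 1.699]
contact_force: [-0.4, 0.6, -0.0]
grip_width: 39.6
```

carry_out(
  deltas=[
    [[0,0,0,0],[0,0,0,0],[0,0,0,0],[0,0,0,0],[0,0,0,0],[0,0,0,0],[0,0,-30,0],[0,0,-60,0],[0,0,-80,0],[0,0,-80,0],[0,0,-80,0]],
  ],
  fingers=60,
)

```text
time: 20.5
tool_pos: [394.9, -352.1, 204.5]
tcp_rot: [3.141, 0.0, 1.698]
contact_force: [-0.4, 0.1, 0.5]
grip_width: 60.2
```

```bash
python3 -c "
from h import *
im,d,K,T=snap('wrist','w8')
blobs(im,K,T,(150,18,100),(179,140,255),25,60,d,'pink wrist')
t,d2,K2,T2=snap('top','t8'); blobs(t,K2,T2,(150,18,130),(179,140,255),28,60,d2,'pink')
go((637.5,280,200,81.6),(560,130,190,88))"
```

```text
pink wrist px [280. 210.] 12344 (array([ 397. , -359.8]), 99.9, 99.0, np.float32(7.8)) depth z [24. 38. 69.] cm [ 395.  -349.7   47. ]
pink px [414. 286.] 448 (array([ 405.1, -341.4]), 70.2, 56.8, np.float32(11.5)) depth z [19. 36. 68.] cm [ 409.3 -335.    42. ]
t 20.6 p [ 394.5 -351.7  203.5] rpy [-3.1404e+00 -1.8000e-03  1.6984e+00] F [-0.2 -0.2  1.1] g 60.3
(637.5, 280, 200, 81.6) -> [595.69 321.38   3.49   3.14] rows>= 14
(560, 130, 190, 88) -> [456.77 225.42  13.49   1.86] rows>= 11
```

View pics/w8.png

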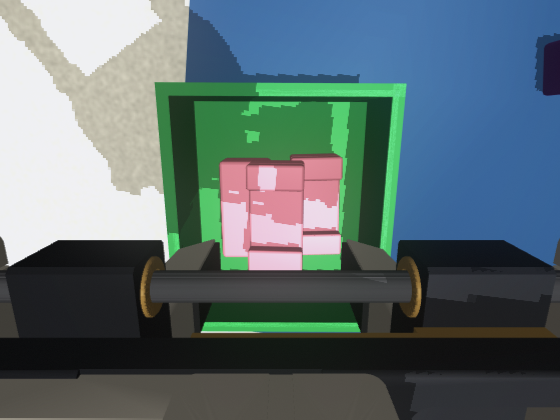

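Three foams are in the bin, the middle one resting on the other two, and no other pink is visible. Next I look at the tablet from above with the wrist camera.

```bash
python3 -c "
from h import *
go((500,10,200,76.2))"
```

```text
t 20.6 p [ 394.5 -351.7  203.5] rpy [-3.1404e+00 -1.8000e-03  1.6984e+00] F [-0.2 -0.2  1.1] g 60.3
(500, 10, 200, 76.2) -> [345.38 150.64   3.49   4.22] rows>= 8
```

carry_out(
  deltas=[
    [[38,17,0,0.5],[77,34,0,1],[115,50,0,1.5],[153,67,0,2],[192,84,0,2.5],[230,100,0,3],[268,117,0,3.5],[307,134,0,4],[345,150,0,4.22],[345,150,3,4.22],[345,150,3,4.22],[345,150,3,4.22],[345,150,3,4.22]],
  ],
  fingers=80,
)

```text
time: 21.9
tool_pos: [499.6, 7.8, 201.3]
tcp_rot: [-3.141, 0.0, 1.328]
contact_force: [-0.2, -0.5, -0.5]
grip_width: 80.0
```

```bash
python3 -c "
from h import *
im,d,K,T=snap('wrist','w9'); go()
print(d[d>0].min())"
```

```text
t 21.95 p [499.6   7.9 201.5] rpy [-3.1412e+00  3.0000e-04  1.3284e+00] F [0.  0.6 0. ] g 80.5
50.000145
```

View pics/w9.png

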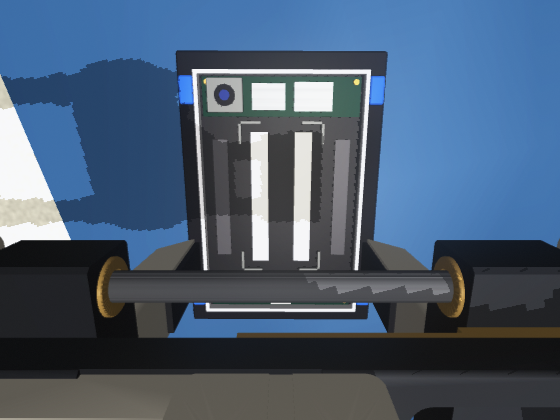

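```bash
python3 - <<'E'
from h import *
im,d,K,T=load('w9'); hsv=cv2.cvtColor(im,cv2.COLOR_BGR2HSV)
m=cv2.inRange(hsv,(0,0,170),(179,60,255)); m[:, :180]=0; m[:,390:]=0; m[330:]=0
n,l,s,c=cv2.connectedComponentsWithStats(m)
R=lambda P,z:np.array([ray(u,v,K,T,z)[:2] for u,v in P])
rim=[]
for i in range(1,n):
    if s[i,4]<15: continue
    print(s[i],c[i].round())
    p=np.argwhere(l==i)[:,::-1]
    big=s[i,2]>100 or s[i,3]>100
    if big and (s[i,2]>150 or s[i,0]<200 or s[i,0]>340 or s[i,1]>300): rim.append(p)
    else: print('  ',yawrect(R(p,10.5)))
P=R(np.vstack(rim),18); print('rim',yawrect(P))
# ribs: grey pixels
for nm,b in (('UL',(232,116,30,30)),('UR',(300,116,30,30)),('LL',(236,248,30,26)),('LR',(300,248,26,26))):
    x,y,w,h=b; g=hsv[y:y+h,x:x+w,2].astype(int); print(nm); print(g[::2,::2])
E
```

```text
[ 192   69  179  201 2336] [283. 133.]
[207  78  35  34 736] [225.  94.]
   (array([477.4, 104.1]), 26.9, 24.8, np.float32(166.1))
[252  83  34  27 913] [268.  96.]
   (array([511.1,  94.6]), 26.4, 19.6, np.float32(166.1))
[ 294   82   40   30 1170] [313.  96.]
   (array([545.5,  85.6]), 30.7, 21.9, np.float32(166.1))
[241 122  19   1  19] [250. 122.]
   (array([491.8,  78.9]), 14.5, 0.0, np.float32(166.1))
[303 122  19   2  38] [312. 122.]
   (array([540.2,  66.5]), 14.5, 0.8, np.float32(166.1))
[239 124   2  20  35] [240. 133.]
   (array([481.1,  72.2]), 15.1, 0.8, np.float32(74.4))
[322 124   2  12  17] [323. 130.]
   (array([547.3,  59. ]), 8.7, 0.8, np.float32(77.9))
[ 251  132   18  129 2116] [259. 195.]
   (array([482.8,  15.4]), 111.8, 14.0, np.float32(76.1))
[ 293  132   19  129 2105] [302. 195.]
   (array([518.1,   6.7]), 111.9, 14.0, np.float32(75.7))
[318 252   1  15  15] [318. 259.]
   (array([519.6, -50.4]), 13.5, 0.0, np.float32(77.6))
[206 303 150   9 550] [276. 309.]
[271 303  20   1  20] [280. 303.]
   (array([476.5, -84.8]), 17.6, 0.0, np.float32(166.1))
rim (array
[... 2789 characters left out ...]
48 245  73  73  74  73  72  72  72  72]
 [248 248 248 248 243  72  72  72  70  66  72  72  71]
 [248 248 248 248 243  72  72  71  53 171  90  71  70]
 [248 248 248 248 243  71  71  71  67 175  90  69  70]
 [248 248 248 248 243  70  70  70  67 174  88  68  68]
 [248 248 248 248 243  70  69  66  50 173  89  68  68]
 [228 228 228 228 216  70  68  68  54 173  69  68  68]
 [ 68  68  68  68  70  69  68  68  67 172  67  67  67]
 [ 69  68  67  68  67  68  68  67  68 172  66  67  65]
 [ 68  66  51  68  67  67  50  50  53 171  66  66  65]
 [106 106 106 107 106 106 106 106  90 140  65  66  64]
 [ 80  78  79  79  78  78  79  79  75  50  52  49  50]
 [ 54  55  53  54  54  53  54  53  53  53  53  53  52]]
```

```bash
python3 -c "
from h import *
go((637.5,279,190,81.5))"
```

```text
t 21.95 p [499.6   7.9 201.5] rpy [-3.1412e+00  3.0000e-04  1.3284e+00] F [0.  0.6 0. ] g 80.5
(637.5, 279, 190, 81.5) -> [296.3   68.78  11.46  -1.08] rows>= 7
```

carry_out(
  deltas=[
    [[42,10,2,-0.2],[85,20,3,-0.4],[127,30,5,-0.6],[169,39,7,-0.8],[212,49,9,-1],[254,59,11,-1.08],[296,69,11,-1.08],[296,69,11,-1.08],[296,69,11,-1.08],[296,69,11,-1.08],[296,69,11,-1.08],[296,69,11,-1.08]],
  ],
  fingers=91,
)

```text
time: 23.15
tool_pos: [637.4, 278.9, 191.2]
tcp_rot: [3.141, -0.0, 1.423]
contact_force: [-0.5, 0.5, 0.4]
grip_width: 90.8
```

```bash
cat >> h.py <<'E'
def cellm(im,K,T,z):
    hsv=cv2.cvtColor(im,cv2.COLOR_BGR2HSV)
    m=cv2.inRange(hsv,(12,100,80),(32,255,255)); n,l,s,c=cv2.connectedComponentsWithStats(m)
    for i in range(1,n):
        if s[i,4]>60: 
            p=np.argwhere(l==i)[:,::-1]; print('gold',s[i],yawrect(np.array([ray(u,v,K,T,z)[:2] for u,v in p])))
    m=cv2.inRange(hsv,(95,90,60),(125,255,255)); m=cv2.bitwise_not(m); n,l,s,c=cv2.connectedComponentsWithStats(m)
    for i in range(1,n):
        if s[i,4]>3000: 
            p=np.argwhere(l==i)[:,::-1]; print('nonblue',s[i],yawrect(np.array([ray(u,v,K,T,z)[:2] for u,v in p])))
E
python3 -c "
from h import *
go()
im,d,K,T=snap('wrist','w10'); cellm(im,K,T,8)"
```

```text
t 23.15 p [637.4 278.9 191.2] rpy [ 3.1412 -0.      1.4229] F [-0.5  0.5  0.4] g 90.8
gold [244 129  74   8 592] (array([646.5, 337.3]), 57.9, 5.4, np.float32(171.5))
gold [ 72 258  20  59 366] (array([450.9, 230.7]), 58.0, 16.3, np.float32(75.3))
gold [470 258  19  59 388] (array([801.7, 177.9]), 58.1, 15.9, np.float32(88.5))
gold [248 261  67   7 469] (array([630.3, 226.3]), 57.8, 5.7, np.float32(171.5))
gold [ 262  328  298    9 1419] (array([739. , 141.5]), 275.3, 8.4, np.float32(171.4))
nonblue [    0    28   560   392 87139] (array([630.7, 236.8]), 556.8, 354.0, np.float32(171.4))
nonblue [   0  105   53  111 5434] (array([438.7, 343.6]), 86.0, 42.9, np.float32(71.7))
nonblue [  244   128    75   141 10041] (array([638.5, 281.6]), 119.4, 59.4, np.float32(81.5))
```

View pics/w10.png

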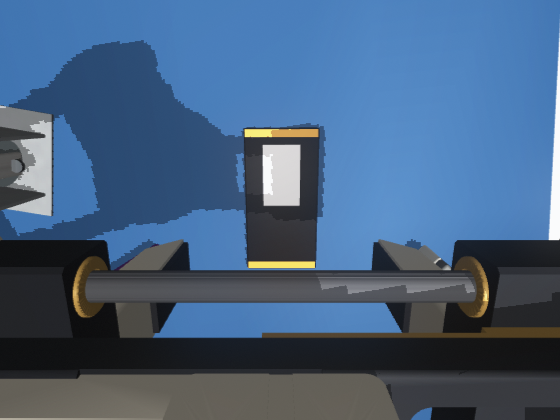

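carry_out(
  deltas=[
    [[1,0.5,40,0],[2,0.7,80,0],[2.9,0.7,110,0],[2.9,0.7,122.5,0],[2.9,0.7,122.5,0],[2.9,0.7,122.5,0],[2.9,0.7,122.5,0]],
  ],
)

```text
time: 23.9
tool_pos: [639.1, 282.9, 69.3]
tcp_rot: [3.14, -0.001, 1.424]
contact_force: [0.5, -0.0, -0.1]
grip_width: 90.9
```

carry_out(
  deltas=[
    [[0,0,0,0],[0,0,0,0],[0,0,0,0],[0,0,0,0],[0,0,0,0],[0,0,0,0],[0,0,0,0],[0,0,0,0],[0,0,0,0]],
  ],
  fingers=50,
)

```text
time: 24.8
tool_pos: [638.5, 282.9, 68.1]
tcp_rot: [3.142, 0.0, 1.424]
contact_force: [-0.7, 0.4, 1.0]
grip_width: 59.3
```

```bash
python3 -c "
from h import *
go()"
```

```text
t 24.8 p [638.5 282.9  68.1] rpy [3.1416e+00 1.0000e-04 1.4244e+00] F [-0.7  0.4  1. ] g 59.3
```

carry_out(
  deltas=[
    [[0,0,-10,0],[0,0,-30,0],[0,0,-60,0],[0,0,-90,0],[0,0,-110,0],[0,0,-120,0],[0,0,-120,0],[0,0,-120,0],[0,0,-120,0]],
  ],
)

```text
time: 25.7
tool_pos: [637.8, 282.7, 186.3]
tcp_rot: [-3.139, 0.001, 1.424]
contact_force: [-0.3, 0.5, -2.4]
grip_width: 59.4
```

```bash
python3 -c "
from h import *
im,d,K,T=snap('wrist','w11'); o=bot.get_obs(); z=o['tool_pos'][2]-68.1+8; print(z); cellm(im,K,T,z)
go((500.5,11.1,188,75.9))"
```

```text
126.21522895824731
gold [ 214  146  133   14 1847] (array([645.7, 336.8]), 58.7, 5.7, np.float32(171.6))
gold [141 257  15  61 407] (array([571.2, 281. ]), 33.1, 6.6, np.float32(75.3))
gold [406 258  14  60 463] (array([700.8, 261.6]), 32.3, 6.4, np.float32(85.9))
gold [ 190  327  365   10 2123] (array([678.9, 240.1]), 186.9, 5.3, np.float32(171.7))
nonblue [   0  110   51  111 5272] (array([530.4, 346.8]), 48.4, 23.1, np.float32(71.9))
nonblue [     0    140    560    280 110330] (array([634.4, 267.2]), 309.2, 151.2, np.float32(171.7))
t 25.75 p [637.9 282.7 186.3] rpy [-3.1390e+00  1.4000e-03  1.4245e+00] F [ 0.7  0.3 -1.2] g 59.3
(500.5, 11.1, 188, 75.9) -> [-288.73  -96.34   -1.68    1.14] rows>= 7
```

View pics/w11.png

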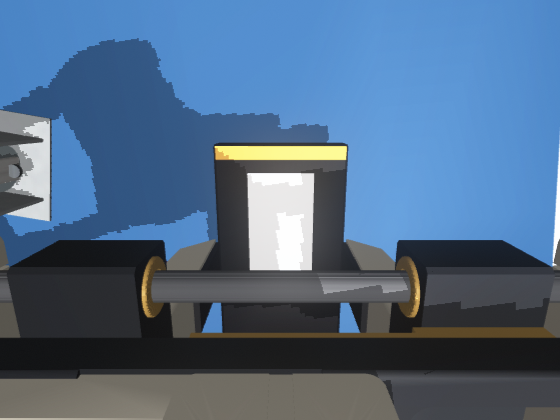

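```bash
python3 -c "
from h import *
go((500.8,12.5,150,75.9))"
```

```text
t 25.75 p [637.9 282.7 186.3] rpy [-3.1390e+00  1.4000e-03  1.4245e+00] F [ 0.7  0.3 -1.2] g 59.3
(500.8, 12.5, 150, 75.9) -> [-287.3   -96.25   36.32    1.14] rows>= 7
```

carry_out(
  deltas=[
    [[-29,-10,0,0.1],[-58,-19,0,0.3],[-87,-29,0,0.4],[-115,-39,0,0.5],[-144,-48,5,0.6],[-173,-58,10,0.7],[-201,-67,15,0.8],[-230,-77,20,0.9],[-259,-86,25,1],[-280,-94,30,1.14],[-287.3,-96.2,36,1.14],[-287.3,-96.2,36,1.14],[-287.3,-96.2,36,1.14],[-287.3,-96.2,36,1.14],[-287.3,-96.2,36,1.14]],
  ],
)

```text
time: 27.25
tool_pos: [501.9, 13.4, 152.2]
tcp_rot: [3.141, -0.0, 1.326]
contact_force: [-1.1, 0.7, -1.0]
grip_width: 59.4
```

```bash
python3 -c "
from h import *
go((500.8,12.5,88,75.9),(500.8,12.5,78.6,75.9))"
```

```text
t 27.25 p [501.9  13.4 152.2] rpy [ 3.1410e+00 -1.0000e-04  1.3262e+00] F [-1.1  0.7 -1. ] g 59.4
(500.8, 12.5, 88, 75.9) -> [-1.180e+00 -7.900e-01  6.424e+01  2.000e-02] rows>= 2
(500.8, 12.5, 78.6, 75.9) -> [-1.180e+00 -7.900e-01  7.364e+01  2.000e-02] rows>= 2
```

carry_out(
  deltas=[
    [[-0.5,-0.4,25,0],[-1.2,-0.8,45,0],[-1.2,-0.8,64,0],[-1.2,-0.8,64,0],[-1.2,-0.8,64,0],[-1.2,-0.8,64,0]],
  ],
)

```text
time: 27.85
tool_pos: [501.1, 11.8, 89.1]
tcp_rot: [3.14, -0.0, 1.325]
contact_force: [0.1, -0.7, -1.5]
grip_width: 59.8
```

```bash
python3 -c "
from h import *
im,d,K,T=snap('wrist','w12');go((500.8,12.5,78.6,75.9)); o=bot.get_obs(); z=o['tool_pos'][2]-68.1+8; print(z); cellm(im,K,T,z)
"
```

```text
t 27.9 p [501.1  11.8  89.2] rpy [ 3.1395e+00 -2.0000e-04  1.3252e+00] F [-0.4  0.3 -1.6] g 59.4
(500.8, 12.5, 78.6, 75.9) -> [ 6.400e-01 -4.200e-01  1.057e+01  1.000e-02] rows>= 1
29.071146002482877
gold [401  61  10  10  80] (array([574.2,  87.2]), 3.8, 3.6, np.float32(171.0))
gold [ 214  146  133   14 1852] (array([514.4,  65. ]), 58.8, 5.7, np.float32(165.9))
gold [141 259  13  58 305] (array([434.3,  16.8]), 31.2, 5.8, np.float32(71.4))
gold [407 259  13  58 324] (array([562.1, -15.5]), 31.4, 5.9, np.float32(80.3))
nonblue [     0     14    560    406 171270] (array([503.5,  21.2]), 308.9, 201.6, np.float32(165.8))
```

View pics/w12.png

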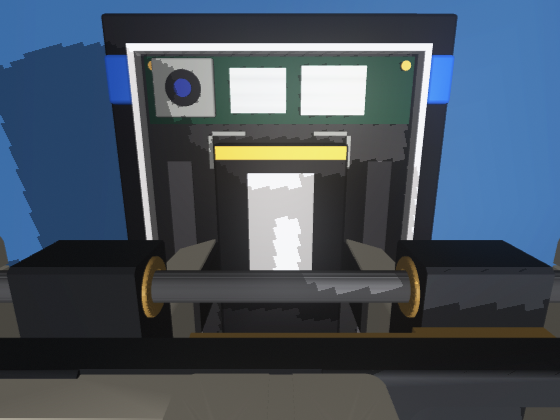

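carry_out(
  deltas=[
    [[0.4,0,4,0],[0.6,0,8,0],[0.6,0,10.8,0],[0.6,0,10.8,0],[0.6,0,10.8,0],[0.6,0,10.8,0]],
  ],
)

```text
time: 28.5
tool_pos: [500.5, 12.3, 78.0]
tcp_rot: [3.141, 0.0, 1.325]
contact_force: [-2.5, 0.6, 7.9]
grip_width: 59.4
```

carry_out(
  deltas=[
    [[0,0,0,0],[0,0,0,0],[0,0,0,0],[0,0,0,0],[0,0,0,0]],
  ],
  fingers=74,
)

```text
time: 29.0
tool_pos: [500.4, 12.3, 77.2]
tcp_rot: [-3.141, 0.0, 1.325]
contact_force: [0.0, 0.4, -0.3]
grip_width: 73.8
```

carry_out(
  deltas=[
    [[0,0,-10,0],[0,0,-40,0],[0,0,-80,0],[0,0,-120,0],[0,0,-120,0],[0,0,-120,0],[0,0,-120,0]],
  ],
)

```text
time: 29.7
tool_pos: [499.8, 12.4, 196.6]
tcp_rot: [-3.14, 0.0, 1.325]
contact_force: [-0.2, -0.0, 0.0]
grip_width: 74.1
```

```bash
python3 -c "
from h import *
go((409,352.3,235,72.5))
im,d,K,T=snap('wrist','w13'); cellm(im,K,T,18)
W=cloud(d,K,T); 
t=bot.get_obs()['tcp_rot'][2]
for a in (-50,-30,30,50):
  for b in (-22,22):
    p=np.array([500.5,11.1])+a*np.array([np.cos(1.325),np.sin(1.325)])+b*np.array([-np.sin(1.325),np.cos(1.325)])
    s=np.hypot(W[...,0]-p[0],W[...,1]-p[1])<4; s&=(d>0)&(W[...,2]<40); print(a,b,np.median(W[s][:,2]).round(1) if s.any() else None)
"
```

```text
t 29.7 p [499.8  12.4 196.6] rpy [-3.1399e+00  3.0000e-04  1.3250e+00] F [-0.2 -0.   0. ] g 74.1
(409, 352.3, 235, 72.5) -> [ 307.61 -170.81  -38.41    0.68] rows>= 8
gold [244 134  76   9 680] (array([513.8,  65.7]), 58.7, 6.1, np.float32(165.9))
gold [109 257  17  61 455] (array([342.7, -23.5]), 58.9, 14.0, np.float32(69.3))
gold [432 258  20  60 525] (array([619.8, -93.9]), 57.1, 15.9, np.float32(77.5))
gold [248 268  68   3 204] (array([486.8, -41.8]), 57.8, 1.9, np.float32(165.9))
gold [ 223  327  337   10 1807] (array([ 568.4, -125.6]), 305.8, 9.3, np.float32(165.9))
nonblue [     0     56    560    364 138240] (array([485.6, -35.9]), 547.7, 329.3, np.float32(166.0))
-50 -22 18.6
-50 22 18.6
-30 -22 18.6
-30 22 18.6
30 -22 18.7
30 22 18.8
50 -22 18.6
50 22 18.8
```

View pics/w13.png

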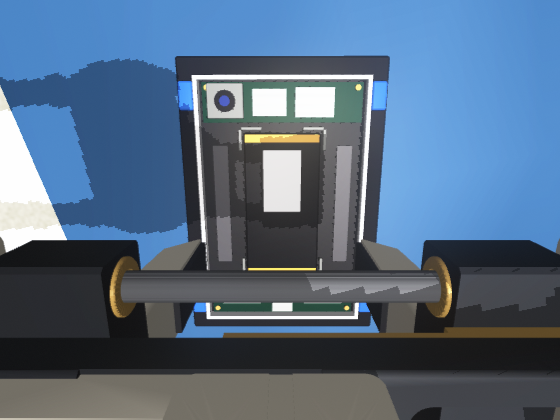

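```bash
python3 -c "
from h import *
go((409,352.3,235,162.5))"
```

```text
t 29.75 p [499.7  12.4 196.2] rpy [-3.1391e+00  4.0000e-04  1.3249e+00] F [ 0.2 -0.3  0.3] g 73.8
(409, 352.3, 235, 162.5) -> [ 307.63 -170.75  -38.79  -17.32] rows>= 11
```

carry_out(
  deltas=[
    [[28,-15,-12,-1.5],[56,-31,-25,-3],[84,-46,-39,-4.5],[112,-62,-39,-6],[140,-78,-39,-7.5],[168,-93,-39,-9],[196,-109,-39,-10.5],[224,-124,-39,-12],[252,-140,-39,-13.5],[280,-155,-39,-15],[308,-171,-39,-16.5],[308,-171,-39,-17.3],[308,-171,-39,-17.3],[308,-171,-39,-17.3],[308,-171,-39,-17.3],[308,-171,-39,-17.3]],
  ],
)

```text
time: 31.35
tool_pos: [409.8, 352.0, 236.1]
tcp_rot: [-3.141, -0.0, 2.833]
contact_force: [-0.0, 0.3, -0.4]
grip_width: 73.9
```

```bash
python3 - <<'E'
from h import *
go()
im,d,K,T=snap('wrist','w14')
W=cloud(d,K,T)
for lo,hi in ((108,130),(60,76),(-1,8)):
    s=(d>0)&(W[...,2]>lo)&(W[...,2]<hi)&(np.hypot(W[...,0]-409,W[...,1]-352)<75); print(lo,s.sum(),yawrect(W[s][:,:2]),np.median(W[s][:,2]))
blobs(im,K,T,(5,150,80),(20,255,255),118,200,d,'orange')
E
```

```text
t 31.35 p [409.8 352.  236.1] rpy [-3.1411e+00 -2.0000e-04  2.8326e+00] F [-0.   0.3 -0.4] g 73.9
108 3494 (array([408.7, 355. ]), 59.6, 26.3, np.float32(163.0)) 118.56694306135697
60 4390 (array([408.5, 355.3]), 89.7, 66.1, np.float32(162.1)) 68.78273758182769
-1 9875 (array([407.2, 352.5]), 149.6, 145.9, np.float32(74.5)) 1.9155219431367525
orange px [282. 222.] 3259 (array([408.3, 355. ]), 57.7, 24.6, np.float32(161.7)) depth z [117. 119. 120.] cm [407.3 355.2 118.5]
```

View pics/w14.png

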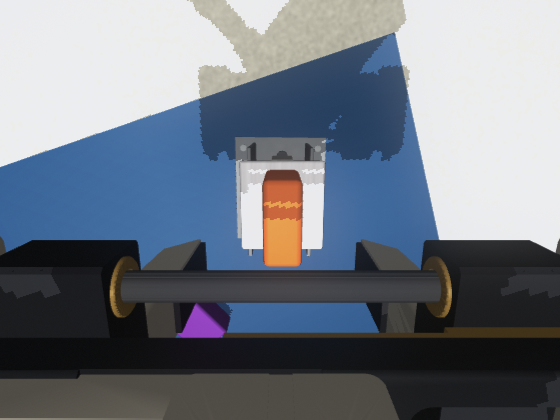

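carry_out(
  deltas=[
    [[1,1,20,0],[2.1,2.6,45,0],[2.1,2.6,75,0],[2.1,2.6,96,0],[2.1,2.6,96,0],[2.1,2.6,96,0],[2.1,2.6,96,0]],
  ],
)

```text
time: 32.1
tool_pos: [409.1, 356.1, 141.7]
tcp_rot: [3.14, 0.002, 2.834]
contact_force: [-0.5, -0.1, 0.4]
grip_width: 74.1
```

carry_out(
  deltas=[
    [[0,0,0,0],[0,0,0,0],[0,0,0,0],[0,0,0,0],[0,0,0,0],[0,0,0,0],[0,0,0,0],[0,0,0,0],[0,0,0,0],[0,0,0,0]],
  ],
  fingers=15,
)

```text
time: 33.1
tool_pos: [408.2, 355.5, 140.2]
tcp_rot: [-3.141, -0.0, 2.835]
contact_force: [-1.2, -2.8, 1.7]
grip_width: 26.3
```

```bash
python3 - <<'E'
from h import *
go()
E
```

```text
t 33.1 p [408.2 355.5 140.2] rpy [-3.1409e+00 -2.0000e-04  2.8347e+00] F [-1.2 -2.8  1.7] g 26.3
```

carry_out(
  deltas=[
    [[0,0,-10,0],[0,0,-30,0],[0,0,-55,0],[0,0,-80,0],[0,0,-95,0],[0,0,-95,0],[0,0,-95,0],[0,0,-95,0]],
  ],
)

```text
time: 33.9
tool_pos: [407.9, 355.5, 234.1]
tcp_rot: [-3.14, -0.001, 2.835]
contact_force: [0.4, 0.2, -2.7]
grip_width: 25.8
```

```bash
python3 - <<'E'
from h import *
im,d,K,T=snap('wrist','w15'); blobs(im,K,T,(5,150,80),(20,255,255),bot.get_obs()['tool_pos'][2]-22,200,d,'orange')
go((511.5,54.7,230,165.9),(511.5,54.7,175,165.9))
E
```

```text
orange px [281. 244.] 3621 (array([383.7, 364.4]), 25.0, 22.8, np.float32(72.4)) depth z [193. 212. 214.] cm [385.4 364.  209.5]
orange px [280. 318.] 2034 (array([413.5, 355. ]), 25.0, 12.9, np.float32(72.4)) depth z [211. 213. 214.] cm [412.2 355.4 214. ]
t 33.95 p [407.9 355.5 234. ] rpy [-3.1397e+00 -1.5000e-03  2.8347e+00] F [-0.1 -0.3 -2.7] g 25.9
(511.5, 54.7, 230, 165.9) -> [-189.66 -255.45    4.03   -0.7 ] rows>= 7
(511.5, 54.7, 175, 165.9) -> [-189.66 -255.45   59.03   -0.7 ] rows>= 7
```

View pics/w15.png

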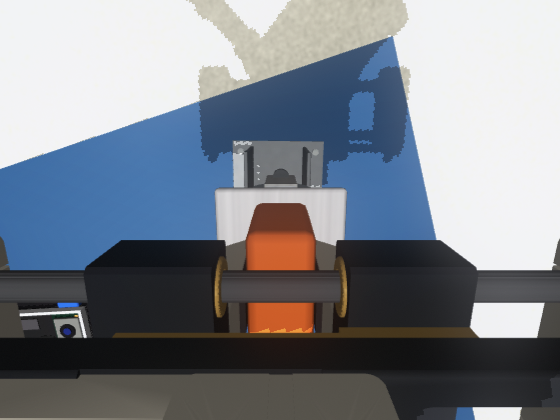

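carry_out(
  deltas=[
    [[-19,-25,0,-0.1],[-38,-51,0,-0.2],[-57,-77,0,-0.3],[-76,-102,0,-0.3],[-95,-128,0,-0.4],[-114,-153,0,-0.5],[-133,-179,0,-0.5],[-152,-204,10,-0.6],[-171,-230,20,-0.7],[-184,-248,35,-0.7],[-189.6,-255.4,50,-0.7],[-189.6,-255.4,59,-0.7],[-189.6,-255.4,59,-0.7],[-189.6,-255.4,59,-0.7],[-189.6,-255.4,59,-0.7]],
  ],
)

```text
time: 35.45
tool_pos: [512.1, 55.8, 176.9]
tcp_rot: [3.141, 0.001, 2.897]
contact_force: [0.7, 0.3, -2.9]
grip_width: 26.2
```

```bash
python3 - <<'E'
from h import *
im,d,K,T=snap('wrist','w16')
go((511.5,54.7,155,165.9))
t,d2,K2,T2=snap('scene','s16'); cv2.imwrite('pics/c16.png',np.hstack([cv2.resize(im,(400,300)),cv2.resize(t[80:290,220:500],(400,300))]))
E
```

```text
t 35.5 p [512.2  55.7 177. ] rpy [3.1413e+00 1.4000e-03 2.8969e+00] F [-0.3  0.8 -3. ] g 26.0
(511.5, 54.7, 155, 165.9) -> [ 3.900e-01 -1.120e+00  2.204e+01  2.000e-02] rows>= 1
```

View pics/c16.png

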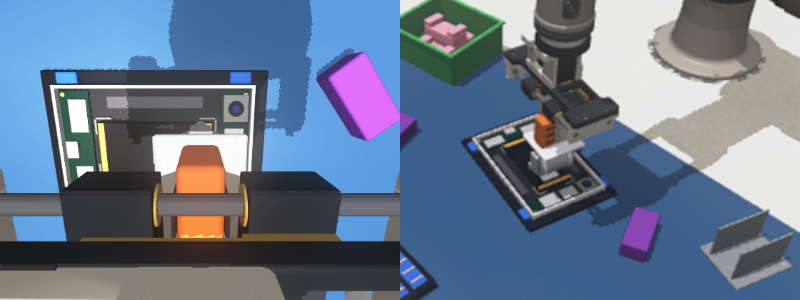

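carry_out(
  deltas=[
    [[0.2,-0.5,8,0],[0.4,-1,15,0],[0.4,-1,20,0],[0.4,-1,24,0],[0.4,-1,26,0],[0.4,-1,28,0],[0.4,-1,29,0],[0.4,-1,29,0],[0.4,-1,29,0]],
  ],
)

```text
time: 36.45
tool_pos: [511.1, 54.2, 147.5]
tcp_rot: [-3.142, -0.0, 2.896]
contact_force: [-3.7, 0.9, 5.4]
grip_width: 25.7
```

```bash
python3 -c "
from h import *
go((511.5,54.7,146.2,165.9))"
```

```text
t 36.45 p [511.1  54.2 147.5] rpy [-3.1415e+00 -4.0000e-04  2.8958e+00] F [-3.7  0.9  5.4] g 25.7
(511.5, 54.7, 146.2, 165.9) -> [-0.26  0.57  1.3   0.  ] rows>= 1
```

carry_out(
  deltas=[
    [[0,-2,0.5,0],[0,-6,0.5,0],[0,-11,0.5,0],[0,-16,0.5,0],[0,-21,0.5,0],[0,-26,0.5,0],[0,-31,0.5,0],[0,-36,0.5,0],[0,-41,0.5,0],[0,-46,0.5,0],[0,-51,0.5,0],[0,-56,0.5,0],[0,-61,0.5,0],[0,-66,0.5,0],[0,-71,0.5,0],[0,-76,0.5,0],[0,-81,0.5,0],[0,-86,0.5,0],[0,-90,0.5,0],[0,-92,0.5,0]],
  ],
)

```text
time: 38.45
tool_pos: [488.9, -35.6, 146.9]
tcp_rot: [-3.141, 0.0, 2.895]
contact_force: [-3.9, 0.8, 4.0]
grip_width: 26.0
```

carry_out(
  deltas=[
    [[0,0,0,0],[0,0,0,0],[0,0,0,0]],
  ],
)

```text
time: 38.75
tool_pos: [489.1, -35.0, 146.8]
tcp_rot: [-3.141, 0.0, 2.896]
contact_force: [-4.0, 1.2, 3.9]
grip_width: 25.7
```

```bash
python3 -c "
from h import *
go((489.5,-32.5,146.2,165.9))"
```

```text
t 38.75 p [489.1 -35.  146.8] rpy [-3.1415e+00  3.0000e-04  2.8959e+00] F [-4.   1.2  3.9] g 25.7
(489.5, -32.5, 146.2, 165.9) -> [0.19 2.56 0.65 0.  ] rows>= 1
```

```bash
python3 -c "
from h import *
F=[]
for i in range(8):
    F.append(bot.get_obs()['contact_force']); bot.capture('wrist')
print(np.mean(F,0),np.std(F,0)); go()"
```

```text
[-3.53476329  0.82391801  4.89308008] [0.53197336 0.64125423 0.47593424]
t 39.15 p [489.  -35.  146.8] rpy [3.1416e+00 3.0000e-04 2.8959e+00] F [-3.5  0.9  4.8] g 26.1
```

carry_out(
  deltas=[
    [[0,0,-5,0],[0,0,-20,0],[0,0,-50,0],[0,0,-80,0],[0,0,-88,0],[0,0,-88,0],[0,0,-88,0]],
  ],
)

```text
time: 39.85
tool_pos: [488.4, -35.0, 233.4]
tcp_rot: [-3.141, -0.002, 2.896]
contact_force: [-0.5, 0.8, -3.2]
grip_width: 26.0
```

```bash
python3 -c "
from h import *
go((408.2,355.5,236,162.4))"
```

```text
t 39.85 p [488.4 -35.  233.4] rpy [-3.1415e+00 -1.7000e-03  2.8957e+00] F [-0.5  0.8 -3.2] g 26.0
(408.2, 355.5, 236, 162.4) -> [172.89 359.22  -2.56   0.7 ] rows>= 8
```

carry_out(
  deltas=[
    [[14,30,0,0],[29,60,-1,0.1],[43,90,-2,0.2],[58,120,-2,0.2],[72,150,-2,0.3],[86,180,-2,0.3],[101,210,-2,0.4],[115,239,-2,0.5],[130,270,-2,0.5],[144,300,-2,0.6],[158,330,-2,0.6],[168,350,-2,0.7],[173,359.2,-2,0.7],[173,359.2,-2,0.7],[173,359.2,-2,0.7],[173,359.2,-2,0.7]],
  ],
)

```text
time: 41.45
tool_pos: [408.8, 354.3, 236.4]
tcp_rot: [-3.141, -0.0, 2.834]
contact_force: [0.5, -0.7, -3.2]
grip_width: 25.3
```

```bash
python3 -c "
from h import *
go((408.2,355.5,205,162.4))
im,d,K,T=snap('wrist','w17')
i2,d2,K2,T2=load('w15'); print('diff',np.abs(im.astype(int)-i2).mean((0,1)))
a=cv2.cvtColor(im,cv2.COLOR_BGR2GRAY)[130:188,225:335].astype(np.float32);b=cv2.cvtColor(i2,cv2.COLOR_BGR2GRAY)[130:188,225:335].astype(np.float32)
print(cv2.phaseCorrelate(b,a)); go()"
```

```text
t 41.45 p [408.8 354.3 236.4] rpy [-3.1406e+00 -2.0000e-04  2.8335e+00] F [ 0.5 -0.7 -3.2] g 25.3
(408.2, 355.5, 205, 162.4) -> [ 9.900e-01  9.900e-01  3.143e+01 -1.000e-02] rows>= 1
diff [1.79982568 1.63942602 1.67696854]
((0.18382626258222245, -0.486412944057367), 0.9368849198023478)
t 41.5 p [408.9 354.3 236.6] rpy [-3.141  -0.      2.8333] F [ 0.3  0.6 -3.6] g 26.0
```

carry_out(
  deltas=[
    [[0.5,0.5,10,0],[1,1,30,0],[1,1,45,0],[1,1,60,0],[1,1,70,0],[1,1,80,0],[1,1,88,0],[1,1,93,0],[1,1,95,0],[1,1,95,0],[1,1,95,0],[1,1,95,0]],
  ],
)

```text
time: 42.7
tool_pos: [408.1, 356.8, 142.2]
tcp_rot: [3.141, 0.001, 2.835]
contact_force: [0.4, -0.0, -3.5]
grip_width: 25.8
```

```bash
python3 -c "
from h import *
go((408.2,355.5,140.5,162.4))"
```

```text
t 42.7 p [408.1 356.8 142.2] rpy [3.1410e+00 6.0000e-04 2.8347e+00] F [ 0.4 -0.  -3.5] g 25.8
(408.2, 355.5, 140.5, 162.4) -> [-0.5  -1.17  1.71  0.  ] rows>= 1
```

Force still shows the full roller weight, so I lower the last ~2 mm, then release.

carry_out(
  deltas=[
    [[-0.3,-0.6,1,0],[-0.5,-1.2,1.7,0],[-0.5,-1.2,1.7,0],[-0.5,-1.2,1.7,0]],
  ],
)

```text
time: 43.1
tool_pos: [408.1, 355.4, 140.3]
tcp_rot: [3.141, 0.0, 2.835]
contact_force: [-0.1, 0.8, -1.1]
grip_width: 26.0
```

carry_out(
  deltas=[
    [[0,0,0,0],[0,0,0,0],[0,0,0,0],[0,0,0,0],[0,0,0,0],[0,0,0,0],[0,0,0,0],[0,0,0,0],[0,0,0,0],[0,0,0,0]],
  ],
  fingers=80,
)

```text
time: 44.1
tool_pos: [408.0, 355.4, 140.1]
tcp_rot: [-3.142, 0.0, 2.835]
contact_force: [-0.4, 0.8, 0.7]
grip_width: 79.9
```

carry_out(
  deltas=[
    [[0,0,-10,0],[0,0,-40,0],[0,0,-80,0],[0,0,-110,0],[0,0,-110,0],[0,0,-110,0],[0,0,-110,0]],
  ],
)

```text
time: 44.8
tool_pos: [407.5, 355.0, 249.2]
tcp_rot: [-3.14, -0.001, 2.835]
contact_force: [0.0, 1.1, 0.7]
grip_width: 79.9
```

```bash
python3 - <<'E'
from h import *
im,d,K,T=snap('wrist','w18'); go((480,200,260,140))
W=cloud(d,K,T)
for lo,hi in ((108,130),(60,76)):
    s=(d>0)&(W[...,2]>lo)&(W[...,2]<hi)&(np.hypot(W[...,0]-409,W[...,1]-352)<75); print(lo,s.sum(),yawrect(W[s][:,:2]),np.median(W[s][:,2]))
t,d2,K2,T2=snap('top','t18'); snap('scene','s18')
blobs(t,K2,T2,(150,18,130),(179,140,255),28,60,d2,'pink')
m=cv2.inRange(cv2.cvtColor(t,cv2.COLOR_BGR2HSV),(15,100,120),(32,255,255)); 
blobs(t,K2,T2,(15,90,100),(32,255,255),18,8,d2,'gold')
E
```

```text
t 44.85 p [407.5 355.  249. ] rpy [-3.1396e+00 -1.5000e-03  2.8346e+00] F [0.6 0.5 0.6] g 80.2
(480, 200, 260, 140) -> [-115.96 -125.85  -11.05    4.48] rows>= 4
108 3090 (array([408.9, 356.8]), 59.0, 26.7, np.float32(162.2)) 118.58927772363663
60 4011 (array([408.9, 356.8]), 89.6, 66.1, np.float32(162.4)) 68.75307340689196
pink px [422. 292.] 1154 (array([ 394.6, -357.4]), 95.4, 89.4, np.float32(8.8)) depth z [21. 36. 67.] cm [ 394.  -352.8   42.6]
gold px [ 60. 150.] 1130 (array([782.9, 624.5]), 161.9, 82.2, np.float32(40.1)) depth z [27. 33. 39.] cm [766.7 607.1  32.7]
gold px [259. 246.] 73 (array([512.6,  65.1]), 57.8, 8.5, np.float32(165.9)) depth z [ 5. 16. 21.] cm [512.9  65.2  15.2]
gold px [300. 256.] 75 (array([486.4, -43.7]), 58.3, 8.3, np.float32(166.1)) depth z [12. 17. 23.] cm [486.2 -43.6  16.9]
```

View pics/s18.png

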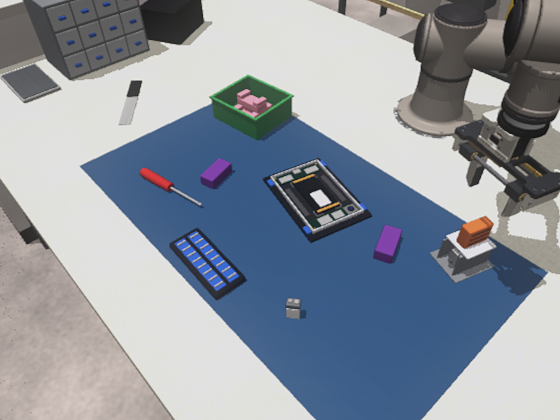

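```bash
python3 -c "
from plant import bot
print(bot.close_job())"
```

```text
the job is handed in; nothing more can be done
None
```

The job is handed in, at about 45 s on the robot's clock; the interface gave no verdict. Every step is done as far as my checks show.

- **Foam:** Three pink blocks were present and all three are in the green bin. The last one rests on top of the other two, so its underside is at about 36 mm and its top is about level with the bin rim at 70 mm. My first grasp missed because I lifted before the fingers had closed; I waited longer and repeated it.
- **Cell:** It lies flat in the bay. Depth readings at eight points agreed to within 0.2 mm. After the rolling, the top camera put its centre about 1 mm from the bay centre and its angle within about 0.01 rad of the tablet's.
- **Rolling:** I made one pass of about 90 mm from the camera end to the charging-port end, at about 50 mm/s and within about 1 mm of the cell's centre line. I could only average the force properly at the end of the pass. It was about 7.9 N, with the head pressed in about 5.4 mm. Single readings with the tool still ranged from about 7 to 8.5 N, and I took none while it was rolling.
- **Roller:** It is back in its rest and released, with the guard and grip heights the same as at the start. It sits about 2 mm from its original position along the walls.
- **Left alone:** In the last picture the bit case, block battery, screwdriver and purple blocks are where they started, and the gripper is open and clear of everything.

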